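# Turn the divider of the open record binder

### The job

Turn the record binder to its next section: with closed fingertips, gently push the green divider leaf, which stands half raised, over the binder's ring spine, and press it down until it lies flat on the paper on the other side, then leave it. Only touch and push the leaf: do not pinch it, fling it or push hard, do not lift or shove the binder, and leave the mug, the stamp and the calculator alone.

Things in the scene. Friction and masses are not known exactly. Their poses are not given: they have to be found in the camera images.
- binder: Open black ring binder lying flat and loose on the desk, 1.1 kg, 185 mm along its spine (its own x) by 270 mm across (its own y), with a white paper block each side of the spine (160 x 98 mm, from 22 to 120 mm either side of the spine, top 19 mm above the desk). Origin: on the desk under the middle of the spine, z up. The ring axis (the leaf's hinge) runs along its x, 22 mm above the origin; three steel rings of 18 mm outer radius stand round it at x = -55, 0 and 55 mm.
- leaf (a joint): Angle of the divider leaf about the ring axis, rad: 0 = flat on the +y paper block of the binder, 1.57 = upright, 3.14 = flat on the -y block (both are end stops). The hinge is stiff: the leaf stays at whatever angle it is left, and a push of at most about 1 N square to it at its free edge moves it.
- leaf_mid (a point): Centre of the rigid green divider leaf's panel, 62.5 mm from the ring axis. Panel 150 mm along the spine, from 10 to 115 mm from the ring axis, 4 mm thick, about 70 g, plus the yellow tab. Axes: x along the spine (as the binder's x), y from the ring axis towards the free edge, z normal to the leaf (up when the leaf angle is 0, down when it is 3.14).
- leaf_tab (a point): Middle of the outer edge of the yellow tab on the leaf's free edge, 133 mm from the ring axis. The tab is 50 mm wide along the spine, sticks out 18 mm past the panel at the middle of its edge, and is 4 mm thick. Same axes as leaf_mid.
- mug: Bystander: blue mug, 76 mm across, 90 mm high, with a handle on its own +y side. Origin at the centre of its foot.
- stamp: Bystander: rubber stamp standing upright, dark wood, foot 40 mm across, knob handle, 75 mm high. Origin at the centre of its foot.
- calculator: Bystander: black desk calculator lying flat, 150 (x) x 95 (y) x 22 mm high. Origin at the centre of its underside.

How it is judged:
On the way, in this order (a step that is already met when the one before it is completed fails the run):
1. the leaf is pushed past upright (value of joint leaf between 1.7 and 3 rad), for 0.05 s.
2. the leaf is pressed flat on the other side (value of joint leaf above 3.07 rad), for 0.2 s.
At the end, for the whole second after the job is handed in: The leaf lies flat on the far paper block (leaf angle over 3.07 rad, within about 4 degrees of its stop) and is at rest, the binder lies flat within 30 mm of where it was, and the mug, the stamp and the calculator stand within 20 mm of where they were (value of joint leaf above 3.07 rad and velocity of joint leaf between -0.05 and 0.05 rad/s and distance of binder from where it was at the start of the episode below 0.03 m and angle between binder's own z axis and vertical below 0.03 rad and linear speed of binder below 0.01 m/s and distance of each of mug, stamp, calculator from where it was at the start of the episode below 0.02 m and angle between each of mug, stamp, calculator's own z axis and vertical below 0.1 rad); the robot touches nothing.
It fails at once if the leaf is pinched: carried past upright between the fingers (contact force between the fingers and binder above 0.5 N and value of joint leaf between 1.3 and 1.85 rad and z of the grasp point in the frame of leaf_mid between -0.004 and 0.004 m and x of the grasp point in the frame of leaf_mid between -0.1 and 0.1 m and y of the grasp point in the frame of leaf_mid between -0.0525 and 0.092 m).
It fails at once if the leaf is forced: over 25 N from the fingers while it swings, or over 70 N while it is pressed flat (contact force between the fingers and binder above 70 N or (contact force between the fingers and binder above 25 N and value of joint leaf below 2.7 rad)).
It fails at once if the leaf is flung over (faster than 4 rad/s) (velocity of joint leaf above 4 rad/s).
It fails at once if the binder is lifted over 10 mm, tipped over 0.1 rad or shoved over 30 mm (height (world z) of binder above 0.01 m or angle between binder's own z axis and vertical above 0.1 rad or distance of binder from where it was at the start of the episode above 0.03 m).
It fails at once if a bystander is moved more than 20 mm, or tipped (distance of any of mug, stamp, calculator from where it was at the start of the episode above 0.02 m or angle between any of mug, stamp, calculator's own z axis and vertical above 0.25 rad).
It also fails if it takes over 51 s, if anything falls off the work surface, if the arm or the gripper's body presses on something with over 40 N, if the wrist force passes 120 N, or if a joint passes its speed limit or range.

### The arm

A 6-joint arm with a two-finger parallel gripper is mounted at the origin on the work surface. World frame = base frame: x ahead of the robot, y to its left, z up, the work surface at z = 0. Lengths are in m, angles in rad, forces in N, time in s.
With the tool pointing down it reaches from about 0.35 to 1 m from the base axis. Payload 7.1 kg.
Tool frame: the origin (TCP) lies midway between the tips of the shut fingers; the grasp point (between the pads) lies behind it (manip.grip_depth is the z of the grasp point in the tool frame, in m); z points along the fingers, y is the line along which they close (so a half turn about z gives the same grasp; the last joint's range is limited). The gripper opens to 85 mm and grips with 20 to 120 N. Pads are 22 mm wide; open, the fingers measure 114 mm over their backs; the gripper's body (76 mm by 85 mm) begins 54 mm behind the grasp point. The pads swing forward as they close: fully open they stand 13 mm farther back than shut.
Start: joints at [-1.182, 0.423, 1.63, -0, 1.089, -0.019], TCP at [0.248, -0.574, 0.231] pointing down, gripper open.
Joint ranges: [-3, 3], [-0.9, 2.11], [0.09, 2.58], [-1.31, 4.45], [0.11, 2.69], [-2.54, 2.54]. Speed limits (rad/s): [2.39, 2.39, 3.01, 3.14, 3.14, 3.14].

### API

Orientations are given as a rotation vector (axis times angle).
In Python, from plant import manip gives the robot as it stands. Calls block until the motion is done:
- manip.movep(position, orientation): joint-space move of the TCP to a pose.
- manip.move_straight(position, rate=0.15, frame=None, force_limit=None): straight line of the TCP; frame=None keeps the orientation; rate is the mean speed in m/s. With force_limit (N) it stops when the force on the tool has changed by that much, and returns True; else False.
- manip.move_joints(angles): joint-space move.
- manip.move_gripper(opening, strength=None): finger opening in m; strength is the grip in N (None keeps the last); returns when the fingers have stopped.
- manip.pause(seconds).
- manip.ik(position, orientation): joint angles nearest the present ones, or None.
- manip.get_obs(): the state.
- manip.capture(name): name is "side" or "top" or "wrist"; returns the picture (384x512x3 uint8, blue, green, red); there is no depth.
- manip.calibration(name): a dict with "camera_matrix" (3x3 intrinsics, pixels), "world_from_camera" (4x4, takes a point from camera to world coordinates). Camera axes: x right, y down, z forward; pixel columns grow to the right and rows downward; lengths in m; the calibration is good to about 2 mm. The wrist camera is an equidistant fisheye: a pixel r from the principal point sees the ray r / f radians off the axis. A picture is of the moment at which its call begins: read the wrist's pose just before it. calibration takes no time and is no camera call; for the wrist camera it gives the pose at the moment of the call.
A pose or a line that the arm cannot do raises manip.PlanningError and nothing moves.
- manip.hand_in(): hands the job in; it is judged then, once.
The state is a dict: "time_s": time; "q": joint angles; "joint_velocities": joint speeds; "effort": joint torques, N m; "position": TCP position; "eef_rot": TCP orientation; "wrist_force": force on the tool from outside, world axes, zero at the start; "ft_torque": the same for the moment, N m; "grip_width": finger opening in m; "grasp_force": force on a finger pad.
Only numpy, scipy, OpenCV 4.12 (cv2) and the standard library are available. Lean on these libraries where they do the work, as an engineer would, in place of code of your own. Each camera call takes 0.05 s, during which the arm holds its last target. There are 200 camera calls.

## Working session

There is one attempt and no reset: what is moved stays moved. The work goes in short steps, each a Python script; the robot and the scene stay as the last script left them, time stands still between calls to the robot, and variables do not carry over. Pictures are saved under pics/ and viewed, at most 10 in all, crops included, and the job is handed in when it is done.

```bash
ls; mkdir -p pics; python3 - <<'E'
from plant import manip
import cv2,numpy as np
a=manip.capture("top");b=manip.capture("side")
cv2.imwrite("pics/top.png",a);cv2.imwrite("pics/side.png",b)
for n in("top","side"):
    c=manip.calibration(n);print(np.round(c["camera_matrix"],1).tolist(),np.round(c["world_from_camera"],3).tolist())
o=manip.get_obs();print(o["time_s"],o["position"],o["eef_rot"],o["wrist_force"],manip.grip_depth)
E
```

```text
pics
[[354.5, 0.0, 258.4], [0.0, 354.5, 194.3], [0.0, 0.0, 1.0]] [[-0.004, -0.982, 0.189, 0.428], [-1.0, 0.004, 0.001, 0.004], [-0.002, -0.189, -0.982, 1.015], [0.0, 0.0, 0.0, 1.0]]
[[405.9, 0.0, 255.7], [0.0, 405.9, 197.6], [0.0, 0.0, 1.0]] [[-0.743, -0.435, 0.508, 0.109], [-0.669, 0.457, -0.586, 0.579], [0.023, -0.776, -0.631, 0.683], [0.0, 0.0, 0.0, 1.0]]
0.1 [ 0.24769611 -0.57325561  0.23062432] [-3.07513557e+00 -6.35813883e-01  3.84373682e-04] [ 0.29764365  0.22249256 -0.0625513 ] -0.0187
```

View pics/top.png

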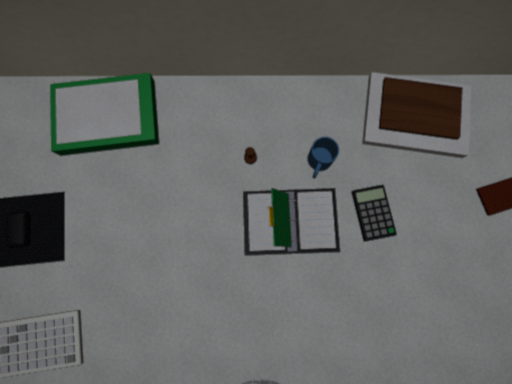

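View pics/side.png

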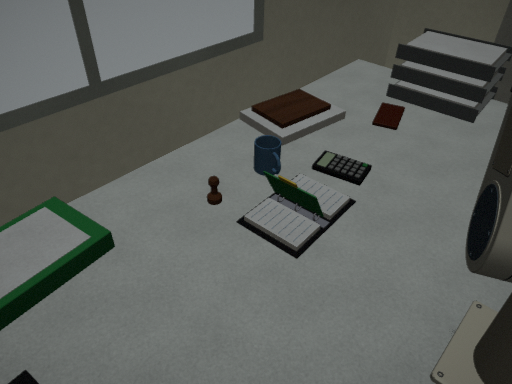

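The top view shows the binder at about (291,221). The spine runs vertically in the image and the leaf leans left (+y), with its tab at (271,216). The mug is at (321,155), the stamp at (250,156) and the calculator at (374,213). Next I'll measure the binder pose and the leaf angle.

```bash
cat > h.py <<'E'
import numpy as np,cv2
from plant import manip
def ray(n,uv):
    c=manip.calibration(n);T=np.array(c["world_from_camera"])
    d=T[:3,:3]@np.linalg.inv(c["camera_matrix"])@np.array([uv[0],uv[1],1.]);return T[:3,3],d
def onplane(n,uv,p,nn):
    o,d=ray(n,uv);return o+d*(np.dot(nn,np.array(p)-o)/np.dot(nn,d))
def binder(a):
    b=a.astype(int);m=np.zeros(a.shape[:2],np.uint8);s=(slice(180,264),slice(236,346))
    hsv=cv2.cvtColor(a,cv2.COLOR_BGR2HSV)
    m[s]=((b.max(2)<55)&(hsv[...,1]<110))[s]*255
    k,l,st,_=cv2.connectedComponentsWithStats(m);i=1+np.argmax(st[1:,4])
    pts=np.argwhere(l==i)[:,::-1].astype(np.float32)
    w=np.array([onplane("top",p,[0,0,.003],[0,0,1])[:2] for p in pts],np.float32)
    return cv2.minAreaRect(w)
def leaf(a,n,org,ex):
    hsv=cv2.cvtColor(a,cv2.COLOR_BGR2HSV)
    m=cv2.inRange(hsv,(20,120,60),(35,255,255));r=[]
    ey=np.array([-ex[1],ex[0],0])
    for p in np.argwhere(m)[:,::-1]:
        w=onplane(n,p,org,ex)-org; r.append((w@ey,w[2]-.022))
    r=np.array(r);return len(r),r
E
python3 - <<'E'
from h import *
a=cv2.imread("pics/top.png");b=cv2.imread("pics/side.png")
r=binder(a);print(r);print(cv2.boxPoints(r))
(c,(w,h),ang)=r
t=np.radians(ang)
ex=np.array([np.cos(t),np.sin(t)]) if w<h else np.array([-np.sin(t),np.cos(t)])
if ex[0]<0: ex=-ex
ex=np.array([*ex,0]);org=np.array([*c,0]);print(org,ex)
for n,im in(("top",a),("side",b)):
    k,q=leaf(im,n,org,ex)
    if k: 
        d=np.hypot(*q.T);an=np.arctan2(q[:,1],q[:,0]);print(n,k,d.min(),d.max(),an.min(),an.max(),np.median(an))
for nm,uv,z in(("mug",(323,152),.05),("stamp",(250,156),.04),("calc",(374,213),.02)):
    w=onplane("top",uv,[0,0,z],[0,0,1]);e=w-org;print(nm,w,e@ex,e@np.array([-ex[1],ex[0],0]))
E
```

```text
((0.5443881154060364, -0.08597207069396973), (0.18065467476844788, 0.26585209369659424), 1.8796350955963135)
[[ 0.4497494   0.04391972]
 [ 0.45846933 -0.22178933]
 [ 0.6390268  -0.21586385]
 [ 0.6303069   0.04984519]]
[ 0.54438812 -0.08597207  0.        ] [0.99946194 0.03279994 0.        ]
top 76 0.050744658540008016 0.26436361386593793 -1.2022714893731445 1.3294411325554463 1.0478744159821711
side 30 0.08277324613362569 0.16682079003378047 0.9989923644395673 1.301294476024812 1.0875304860211898
mug [ 0.73445293 -0.17840399  0.05      ] 0.186930786280411 -0.0986162948607067
stamp [0.72658169 0.02881444 0.04      ] 0.18586053324703905 0.10874881476560246
calc [ 0.56368986 -0.32139901  0.02      ] 0.011569373580766405 -0.2359333628591542
```

```bash
cat >> h.py <<'E'
from scipy.spatial.transform import Rotation as Rn
ORG=np.array([.5444,-.0860,0]);EX=np.array([.99946,.0328,0]);EY=np.array([-.0328,.99946,0])
def P(y,z): return ORG+EY*y+np.array([0,0,z])
def wp(th,r=.093):   # TCP so that the tip's leading corner lies on the leaf at angle th
    return P(r*np.cos(th)+.002*np.sin(th)+.011, .022+r*np.sin(th)-.002*np.cos(th))
def angle(tag):
    out=[]
    for n in("top","side"):
        im=manip.capture(n);cv2.imwrite(f"pics/{n}_{tag}.png",im)
        k,q=leaf(im,n,ORG,EX)
        q=q[(np.hypot(*q.T)>.09)&(np.hypot(*q.T)<.15)] if k else q
        out.append((len(q),round(float(np.median(np.arctan2(q[:,1],q[:,0]))),2) if len(q) else None))
    return out
E
python3 - <<'E'
from h import *
manip.move_gripper(0.0,20)
best=None;q0=manip.get_obs()["q"]
for s in(1,-1):
    y=s*EX;z=np.array([0,0,-1.]);R=np.stack([np.cross(y,z),y,z],1);rv=Rn.from_matrix(R).as_rotvec()
    q=manip.ik(P(.11,.24),rv);print(s,q)
    if q is not None and (best is None or abs(q[5])<abs(best[0][5])): best=(q,rv)
manip.movep(P(.11,.24),best[1])
manip.move_straight(P(.11,.115),rate=.12)
o=manip.get_obs();print(o["time_s"],o["position"],o["grip_width"],o["wrist_force"],angle("a"))
cv2.imwrite("pics/s1.png",cv2.resize(cv2.imread("pics/side_a.png")[100:280,180:420],None,fx=3,fy=3))
E
```

```text
1 [ 2.22556265e-02  2.90213241e-01  1.80782278e+00 -4.44089210e-16
  1.04355664e+00 -1.05521929e-02]
-1 None
4.425 [0.54139092 0.02391045 0.11567192] 8.609572772188199e-05 [-0.2113904   0.56465605 -0.01979393] [(0, None), (7, 1.17)]
```

View pics/s1.png

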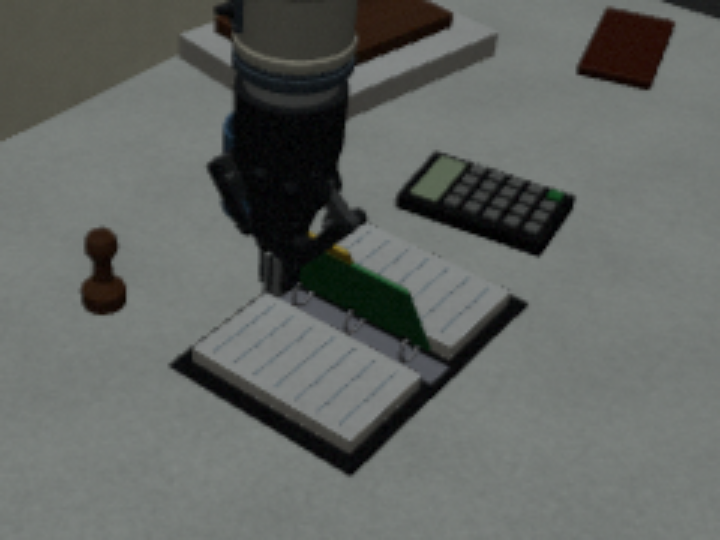

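The fingers (270,270) are behind the leaf on its +y side, and the leaf leans towards them with nothing in the way. I'll push past upright next.

```bash
python3 - <<'E'
from h import *
def st(t): o=manip.get_obs();print(t,round(o["time_s"],2),np.round(o["position"],3),np.round(o["wrist_force"],1))
st(0)
for p in [P(.06,.115),wp(1.57),wp(1.8),wp(2.0)]:
    hit=manip.move_straight(p,rate=.06,force_limit=10);st(hit)
    if hit: break
print(angle("b"))
cv2.imwrite("pics/s2.png",cv2.resize(cv2.imread("pics/side_b.png")[100:280,180:420],None,fx=3,fy=3))
E
```

```text
0 4.53 [0.541 0.024 0.116] [0.3 0.6 0.1]
False 5.51 [ 0.542 -0.026  0.115] [ 1.  -0.7 -0.6]
True 6.12 [ 0.544 -0.065  0.116] [0.4 0.  5.1]
[(0, None), (1, 1.97)]
```

View pics/s2.png

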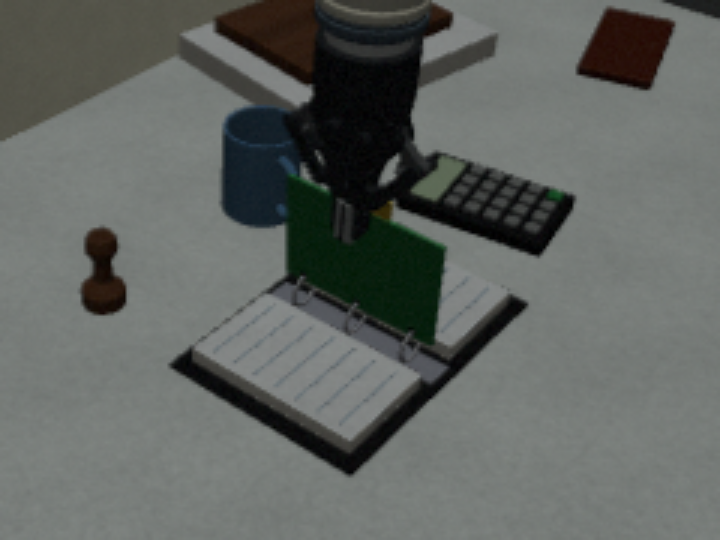

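The leaf is close to upright with the fingers (345,220) on its near face. The 5 N upward force suggests the tab's edge is rubbing on the finger above the pads. I'll back off slightly, raise the tool and push with the tip nearer the free edge.

```bash
python3 - <<'E'
from h import *
def st(t): o=manip.get_obs();print(t,round(o["time_s"],2),np.round(o["position"],3),np.round(o["wrist_force"],1))
p=manip.get_obs()["position"]
manip.move_straight(p+EY*.012,rate=.06);st("back")
manip.move_straight(p+EY*.012+[0,0,.018],rate=.06);st("up")
r=.11
for p in [wp(1.57,r),wp(1.75,r),wp(1.9,r),wp(2.05,r)]:
    hit=manip.move_straight(p,rate=.06,force_limit=10);st(hit)
    if hit: break
print(angle("c"))
cv2.imwrite("pics/s3.png",cv2.resize(cv2.imread("pics/side_c.png")[100:280,180:420],None,fx=3,fy=3))
E
```

```text
back 6.55 [ 0.543 -0.052  0.115] [-0.7  0.3  0.3]
up 7.0 [ 0.544 -0.052  0.134] [-0.4 -0.1 -0.1]
False 7.5 [ 0.544 -0.073  0.132] [0.5 0.  0.2]
False 7.98 [ 0.545 -0.093  0.131] [0.3 0.1 0.1]
False 8.41 [ 0.545 -0.109  0.127] [-0.5  0.5 -0.2]
False 8.83 [ 0.546 -0.124  0.12 ] [1.2 0.2 0.5]
[(0, None), (56, 2.35)]
```

View pics/s3.png

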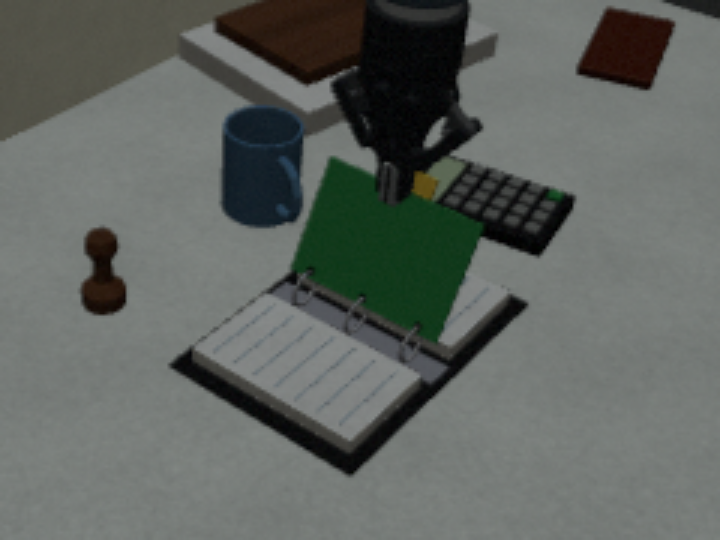

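The leaf is past upright, at about 2.1 rad, with the fingertip at (390,200) on its face and forces under 1.5 N. I'll keep following the arc down to flat.

```bash
python3 - <<'E'
from h import *
def st(t): o=manip.get_obs();print(t,round(o["time_s"],2),np.round(o["position"],3),np.round(o["wrist_force"],1))
hit=False
for th in np.linspace(2.2,3.1,7):
    hit=manip.move_straight(wp(th,.11-.012*(th-2.05)),rate=.06,force_limit=10);st(hit)
    if hit: break
if not hit or th>2.9:
    p=manip.get_obs()["position"].copy()
    if not hit: st(manip.move_straight([p[0],p[1],.017],rate=.02,force_limit=15))
    manip.pause(.6);st("pressed")
    p=manip.get_obs()["position"];manip.move_straight(p+[0,0,.15],rate=.12);st("up")
    manip.move_straight(P(.11,.25),rate=.2)
im=manip.capture("top");cv2.imwrite("pics/top_d.png",im);print(binder(im)[:2])
s=manip.capture("side");cv2.imwrite("pics/side_d.png",s)
cv2.imwrite("pics/s4.png",cv2.resize(np.hstack([s[100:280,180:420],im[130:310,200:420]]),None,fx=1.7,fy=1.7))
E
```

```text
False 9.36 [ 0.546 -0.137  0.11 ] [-0.6  0.3 -0.6]
False 9.78 [ 0.546 -0.149  0.099] [-0.2  0.1 -0. ]
False 10.19 [ 0.546 -0.158  0.086] [0.3 0.1 0.7]
False 10.6 [ 0.547 -0.165  0.072] [-1.   1.4 -0.9]
False 11.01 [ 0.547 -0.169  0.057] [0.4 0.8 0. ]
False 11.41 [ 0.547 -0.172  0.042] [0.3 0.1 0.2]
False 11.81 [ 0.547 -0.172  0.027] [ 0.1 -0.2  0.7]
True 12.18 [ 0.548 -0.172  0.024] [-2.2  0.7  9.9]
pressed 12.78 [ 0.548 -0.172  0.024] [-1.8  0.6 11.9]
up 14.19 [ 0.547 -0.172  0.173] [-0.4 -0.4  0.2]
((0.5393742322921753, 0.01750285178422928), (0.07997255027294159, 0.08942707628011703))
```

View pics/s4.png

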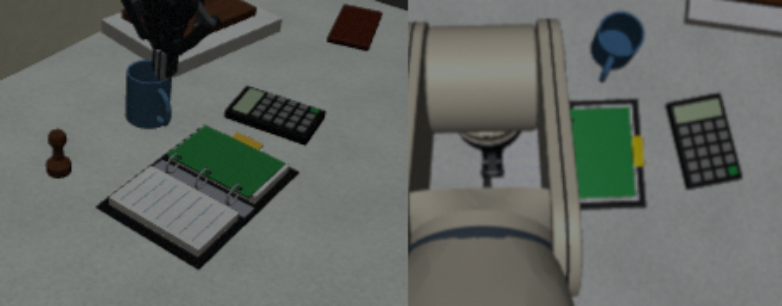

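The leaf lies flat on the −y block with its tab out at the far side. It held 12 N at a tip height of 24 mm, which is the leaf's top when it is at its stop. The binder and the bystanders haven't moved.

```bash
python3 -c "
from plant import manip
print(manip.hand_in())"
```

```text
the job is handed in; nothing more can be done
None
```

The job is handed in: the green leaf was pushed over the rings and pressed flat on the other side, then left with the arm clear, and in the last pictures the binder, mug, stamp and calculator look unmoved (no verdict was returned).

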